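# Code and key: hold the cash box unlocked

## Task

Unlock the grey cash box: press the three buttons on its lid one at a time, the middle one first, then the left, then the right (as seen from the robot). Then take the key with the square bow out of the wooden stand (leave the round-bowed key and the other things alone), push it fully home in the keyhole (its pins are sticky: a little wiggle gets the key past them), turn it a quarter turn clockwise, and finish still gripping the key and holding it turned against its return spring.

Things in the scene. Friction and masses are not known exactly. Their poses are not given: they have to be found in the camera images.
- cash_box: grey steel box fixed on the table, 150 (x) x 154 (y) x 62 mm high; origin under its centre, x axis away from the robot, y to its left. On the lid a row of three buttons near the robot and, 75 mm behind the row, a square aluminium cover plate 62 x 62 mm with the keyhole; the plate's top is 66 mm above the table
- keyhole (a point): centre of the keyhole mouth, on the plate's top face; axes as the box. A straight slot through the 18 mm plate, 29 mm long along x and 9 mm wide along y, with a 45 degree lead-in 4 mm wide all round (a funnel). Below the plate the key's bit enters the cylinder, so a key turns only once it is fully home. The buttons stand 75 mm nearer the robot
- cylinder (a joint): turn of the lock cylinder under the plate, rad: 0 at rest, grows as the key turns clockwise seen from above, stop at 1.75 (turn at least 1.3). A spring turns it back (0.02 to 0.12 N m) when the key is let go. The bit has about 0.1 rad of play, so the cylinder follows the key about 0.1 rad late
- button_left_top (a point): top centre of the left (+y) round black spring button, 22 mm diameter, travel 6 mm down, 4.5 N when fully down; the buttons stand 45 mm apart along the box's y
- button_middle_top (a point): top centre of the middle button, as the left one
- button_right_top (a point): top centre of the right (-y) button, as the left one
- button_left (a joint): press of the left button, m, 0 = up, 0.006 = fully down
- button_middle (a joint): press of the middle button, m
- button_right (a joint): press of the right button, m
- square_key_bow (a point): centre of the square bow (flat grip) of the steel key to be used: 30 mm wide along the key's x, 8 mm thick along its y, 30 mm high along its z (up). Below this point: bow ends at 15 mm, round collar of 26 mm diameter from 27 to 31 mm, then the 7 mm shank. Home, the collar rests on the cover plate with this point 31 mm above it. 40 to 85 g
- round_key_bow (a point): centre of the disc-shaped bow (32 mm diameter, 8 mm thick) of the other key, for another lock; stands in the other slot of the stand, to be left there
- key_stand: wooden block fixed on the table, 130 (x) x 46 (y) x 34 mm high, origin under its centre, two slots in line along x, 65 mm apart; a key stands upright in each, hanging by its collar, bow up, its x along the block's x. Bow centres are 65 mm above the table, the bit reaches 32 mm into the slot
- ring_pliers_b: bystander, to be left alone: snap-ring pliers, 81 x 38 x 11 mm, lying left of the box
- taper_punch_b: bystander, to be left alone: steel punch, 88 mm, lying behind the box
- brass_bar_b: bystander, to be left alone: brass bar, 11 x 65 mm, lying in front of the box
- gauge_anvil_b: bystander, to be left alone: heavy stepped anvil, 70 mm base, 65 mm high, behind and left of the box
- cup_driver_b: bystander, to be left alone: ring tool, 109 mm, near the table's front edge
- driver_left_2_b: bystander, to be left alone: precision screwdriver, 117 mm, near the table's front edge
- pin_a (a joint): the sticky pin that blocks half of the slot about 10 mm below the mouth, 8.5 mm beyond the centre, coming in from the left (+y) side: 0 = out as built, grows to 0.006 m as the key pushes it aside. Friction only, no spring: it stays where pushed. A straight push sticks below some 12 to 20 N; with the key wiggled 5 degrees each way in yaw, 7 to 10 N passes both pins
- pin_b (a joint): the sticky pin that blocks half of the slot about 10 mm below the mouth, 8.5 mm in front of the centre, coming in from the right (-y) side: 0 = out as built, grows to 0.006 m as the key pushes it aside. Friction only, no spring: it stays where pushed. A straight push sticks below some 12 to 20 N; with the key wiggled 5 degrees each way in yaw, 7 to 10 N passes both pins
- square_key_bit (a point): centre of that key's bit, on its axis, 57 mm below the bow's centre: flat, 26 mm along x, 6 mm along y, 12 mm high, rounded lower edge. Its long side goes along the keyhole's long side; a half turn makes no difference
There are look-alikes about, which are no part of the job. What is shaped like the part that bears square_key_bow but pink is not meant.

How it is judged:
By the outcome, as a careful person would: the job done as asked, in the order asked, and still so for the second after the job is handed in, while the arm keeps its last pose, push and grip.
It also fails if it takes over 58 s, if anything falls off the work surface, if the arm or the gripper's body presses on something with over 40 N, if the wrist force passes 120 N, or if a joint passes its speed limit or range.

## Robot

A 6-joint arm with a two-finger parallel gripper is mounted at the origin on a cart in front of the work surface, level with it; the furniture and walls round the work are solid. World frame = base frame: x ahead of the robot, y to its left, z up, the work surface at z = 0. Lengths are in m, angles in rad, forces in N, time in s.
With the tool pointing down it reaches from about 0.375 to 0.9 m from the base axis. Payload 3.1 kg.
Tool frame: the origin (TCP) lies on the centre line of the jaws, within the pads' length; the fingertips stand 19 mm ahead of it and the grasp point (between the pads) is the TCP; z points along the fingers, y is the line along which they close (so a half turn about z gives the same grasp; the last joint's range is limited). The gripper opens to 85 mm and grips with 20 to 120 N. Pads are 22 mm wide; open, the fingers measure 114 mm over their backs; the gripper's body (76 mm by 85 mm) begins 54 mm behind the grasp point. The pads swing forward as they close: fully open they stand 13 mm farther back than shut.
Start: joints at [-1.45, 0.527, 1.433, -0, 1.181, -0.178], TCP at [0.185, -0.597, 0.25] pointing down, gripper open.
Joint ranges: [-3.08, 3.08], [-0.75, 2.2], [0.22, 2.44], [-1.43, 4.57], [0, 2.65], [-2.85, 2.85]. Speed limits (rad/s): [2.79, 2.79, 3.14, 3.14, 3.14, 3.14].

## Interface

Orientations are given as a unit quaternion [x, y, z, w].
In Python, from station import manip gives the robot as it stands.
- The arm moves only by the tool servo_tool, never from a script. Its argument "rows" is a list that holds one entry, the list of rows, each a list of 7 numbers: the turn, a rotation vector about the tool's x, y, z in degrees, then the shift along the tool's x, y, z in m, then the gripper command: -1 is shut, 1 is fully open, values between are in proportion. In form: [[[wx, wy, wz, tx, ty, tz, jaw], ...]]. A call has 1 to 8 rows; each row shifts and turns the commanded pose from where the row before left it, along the tool's axes as they then stand; what a row does not reach is not made up. A row lasts 1/12 s, in which the tool goes at most 41.7 mm and 7.16 degrees, less where a joint would pass 70% of its speed; a pose out of reach is approached as far as the arm can. A call is refused whole if a number of a shift passes 0.0417 or a number of a turn 7.16, either way. A call with a gripper value outside its range is refused whole. The fingers move at their own pace and stop on an object; "squeeze" is the grip in N (left out, the last holds). Time passes only in rows, so rows that do not move let the fingers close. It gives the time, the measured TCP pose, the force, the opening and the grip force at its end, in the units of the state.
- manip.sense(): the state, without advancing time (a new reading comes with each control period).
- manip.snapshot(name): name is "scene" or "top" or "wrist"; returns the picture (384x512x3 uint8, blue, green, red); there is no depth.
- manip.camera_info(name): a dict with "K" (3x3 intrinsics, pixels), "camera_from_world" (4x4, takes a point from world to camera coordinates). Camera axes: x right, y down, z forward; pixel columns grow to the right and rows downward; lengths in m; the calibration is good to about 2 mm. A picture is of the moment at which its call begins: read the wrist's pose just before it. camera_info takes no time and is no camera call; for the wrist camera it gives the pose at the moment of the call.
- manip.sign_off(): hands the job in; it is judged then, once.
The state is a dict: "t": time; "q": joint angles; "qd": joint speeds; "tau": joint torques, N m; "tcp_pos": TCP position; "tool_rot": TCP orientation; "force": force on the tool from outside, world axes, zero at the start; "ft_torque": the same for the moment, N m; "finger_gap": opening from 0.0 (shut) to 1.0 (fully open); "gripper_force": force on a finger pad.
Only numpy, scipy, OpenCV 4.12 (cv2) and the standard library are available. Lean on these libraries where they do the work, as an engineer would, in place of code of your own. Each camera call takes 0.05 s, during which the arm holds its last target. There are 200 camera calls.

## Working session

There is one attempt and no reset: what is moved stays moved. The work goes in short steps, Python scripts to look and compute and a tool call to move; the robot and the scene stay as the last step left them, time stands still between calls to the robot, and variables do not carry over. Pictures are saved under pics/ and viewed, at most 10 in all, crops included, and the job is handed in when it is done.

Besides the shell and the picture viewer there is one more tool, called after "Call:" in YAML: its name, and indented under it one key for each argument. servo_tool: Moves the arm, as the interface text tells. Its arguments: {"type":"object","properties":{"rows":{"type":"array","items":{"type":"array","items":{"type":"array","items":{"type":"number"}}}},"squeeze":{"type":"number"}},"required":["rows"]}

```bash
ls; mkdir -p pics; python3 - <<'E'
from station import manip
import cv2,numpy as np
s=manip.sense();print({k:np.round(v,3).tolist() for k,v in s.items()})
for n in("scene","top"):
    cv2.imwrite(f"pics/{n}0.png",manip.snapshot(n)); c=manip.camera_info(n);print(n,np.round(c["K"],1).tolist(),np.round(c["camera_from_world"],3).tolist())
a=cv2.imread("pics/top0.png");cv2.imwrite("pics/top0b.png",cv2.resize(a,(800,600),interpolation=cv2.INTER_CUBIC))
E
```

```text
pics
{'t': 0.0, 'q': [-1.449, 0.529, 1.434, -0.0, 1.181, -0.179], 'qd': [0.002, 0.0, -0.002, 0.002, -0.002, 0.002], 'tau': [0.001, -44.235, -17.803, -0.0, 0.008, -0.0], 'tcp_pos': [0.185, -0.596, 0.249], 'tool_rot': [0.989, 0.149, 0.0, -0.001], 'force': [-0.497, 0.323, 0.249], 'ft_torque': [0.021, -0.04, -0.043], 'gripper_force': 0.0, 'finger_gap': 1.0}
scene [[463.3, 0.0, 256.5], [0.0, 463.3, 188.6], [0.0, 0.0, 1.0]] [[-0.84, -0.543, 0.009, 0.4], [-0.378, 0.571, -0.729, 0.314], [0.391, -0.615, -0.685, 0.81], [0.0, 0.0, 0.0, 1.0]]
top [[393.0, 0.0, 259.4], [0.0, 393.0, 184.0], [0.0, 0.0, 1.0]] [[0.013, -1.0, 0.014, -0.114], [-0.985, -0.016, -0.174, 0.535], [0.174, -0.012, -0.985, 0.867], [0.0, 0.0, 0.0, 1.0]]
```

View pics/top0b.png

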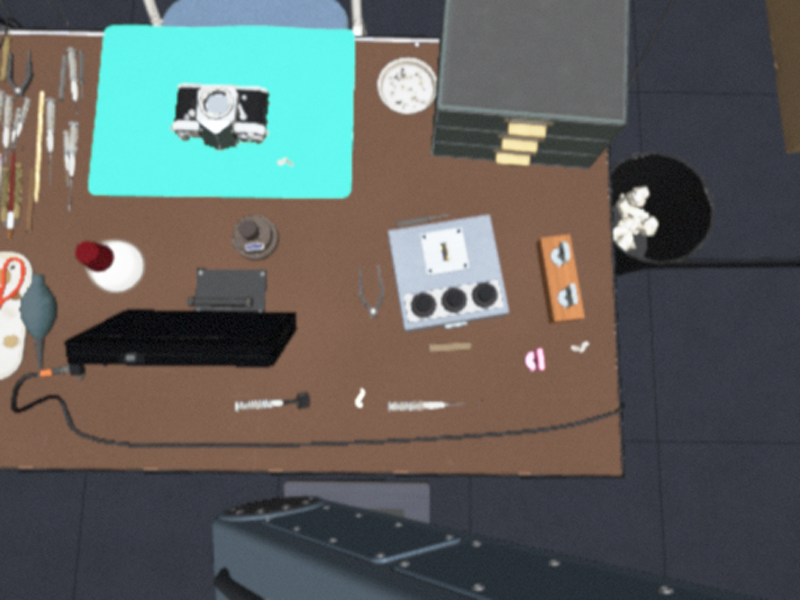

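View pics/scene0.png

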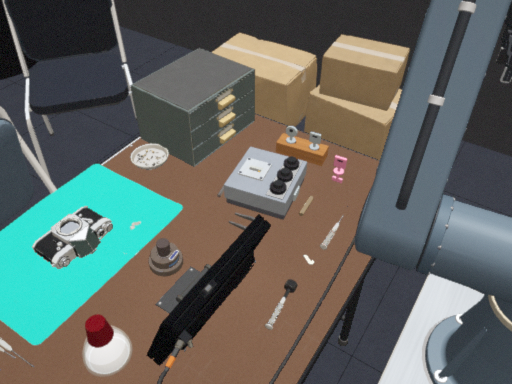

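The top view shows the box at about (448,272), with its buttons at (424,304), (455,299) and (485,294), the keyhole at (444,251), and the stand at (562,278). I'll zoom in on the stand and box in both views.

```bash
python3 - <<'E'
import cv2,numpy as np
t=cv2.imread("pics/top0.png");s=cv2.imread("pics/scene0.png")
r=lambda a,f:cv2.resize(a,None,fx=f,fy=f,interpolation=cv2.INTER_CUBIC)
A=r(t[130:220,240:380],5.7)[:300,:800] if 0 else r(t[132:216,244:380],5.8)
B=r(s[115:220,215:350],5)
c=np.zeros((600,800,3),np.uint8)
A=r(t[132:216,244:380],3.5);B=r(s[145:219,220:310],4);C=r(s[118:168,270:335],6)
c[:A.shape[0],:A.shape[1]]=A;c[300:300+B.shape[0],:B.shape[1]]=B;c[300:300+C.shape[0],400:400+C.shape[1]]=C[:,:400]
D=r(t[148:206,340:378],5);c[:D.shape[0],500:500+D.shape[1]]=D
cv2.imwrite("pics/crop0.png",c)
E
```

```text
(no output)
```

View pics/crop0.png

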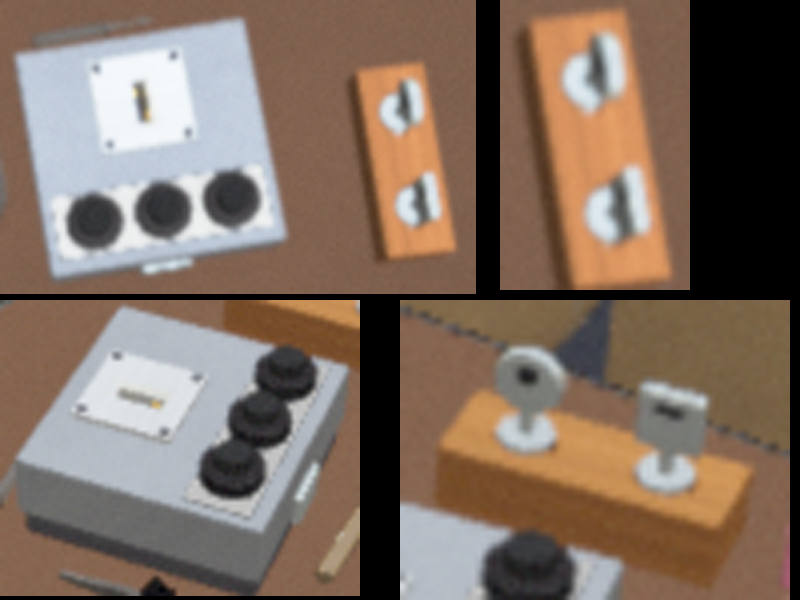

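The near key, lower in the top crop and on the right in the scene view, has the square bow. The far one is round. Next I'll measure the plate, box and stand from the top view.

```bash
cat > h.py <<'E'
from station import manip
import cv2,numpy as np
from scipy.spatial.transform import Rotation as R
def ray(ci,uv,z):
    M=np.array(ci["camera_from_world"]);K=np.array(ci["K"])
    c=-M[:3,:3].T@M[:3,3]; d=M[:3,:3].T@np.linalg.solve(K,[uv[0],uv[1],1.])
    return (c+d*(z-c[2])/d[2])
def proj(ci,p):
    M=np.array(ci["camera_from_world"]);q=np.array(ci["K"])@(M[:3,:3]@p+M[:3,3]);return q[:2]/q[2]
def biggest(m,n=1):
    cs=sorted(cv2.findContours(m.astype(np.uint8),cv2.RETR_EXTERNAL,cv2.CHAIN_APPROX_NONE)[0],key=cv2.contourArea)[::-1]
    return cs[:n]
def rect(ci,c,z):
    "min area rect of contour cast to plane z: centre, size, angle"
    p=np.array([ray(ci,q[0],z)[:2] for q in c],np.float32)*1000
    (x,y),s,a=cv2.minAreaRect(p);return np.round([x,y,*s,a],1)
E
python3 - <<'E'
from h import *
ci=manip.camera_info("top");t=cv2.imread("pics/top0.png");hsv=cv2.cvtColor(t,cv2.COLOR_BGR2HSV)
o=(hsv[...,0]>5)&(hsv[...,0]<17)&(hsv[...,1]>120)&(hsv[...,2]>150);o[:,:330]=0;o[:140]=0;o[220:]=0
c=biggest(o)[0];c=cv2.convexHull(c);print("stand",rect(ci,c,.034))
v=hsv[...,2];print(t[150:172:3,285].tolist(),t[145,255:262].tolist(),t[160:176:2,262].tolist())
w=(v>215)&(hsv[...,1]<30);w[:135]=0;w[176:]=0;w[:,:250]=0;w[:,:]*=1;w[:,320:]=0
for c in biggest(w,2):print("plate",rect(ci,cv2.convexHull(c),.066))
d=(v<60);d[:175]=0;d[205:]=0;d[:,:258]=0;d[:,325:]=0
for c in biggest(d,3):print("btn",rect(ci,c,.066)[:4],rect(ci,c,.08)[:4])
g=(v>120)&(hsv[...,0]>95)&(hsv[...,0]<130);g[:135]=0;g[212:]=0;g[:,:240]=0;g[:,330:]=0
for c in biggest(g,1):print("lid",rect(ci,cv2.convexHull(c),.062))
E
```

```text
stand [ 559.1 -344.7  132.3   47.4    7.8]
[[250, 248, 245], [248, 245, 242], [191, 198, 196], [135, 152, 158], [104, 120, 125], [110, 140, 155], [245, 242, 238], [250, 248, 244]] [[106, 113, 127], [118, 122, 135], [122, 126, 140], [126, 128, 141], [131, 134, 145], [136, 138, 148], [150, 147, 153]] [[219, 202, 193], [220, 205, 192], [219, 203, 191], [220, 205, 194], [221, 208, 196], [220, 206, 194], [221, 207, 195], [222, 207, 197]]Traceback (most recent call last):
  File "<stdin>", line 6, in <module>
numpy._core._exceptions._UFuncOutputCastingError: Cannot cast ufunc 'multiply' output from dtype('int64') to dtype('bool') with casting rule 'same_kind'
```

```bash
python3 - <<'E'
from h import *
ci=manip.camera_info("top");t=cv2.imread("pics/top0.png");hsv=cv2.cvtColor(t,cv2.COLOR_BGR2HSV);v=hsv[...,2]
w=(v>228);w[:135]=0;w[178:]=0;w[:,:250]=0;w[:,320:]=0
for c in biggest(w,2):print("plate",rect(ci,cv2.convexHull(c),.066))
d=(v<60);d[:175]=0;d[210:]=0;d[:,:258]=0;d[:,325:]=0
for c in biggest(d,3):print("btn",rect(ci,c,.066)[:4],rect(ci,c,.08)[:4])
g=(v>160);g[:135]=0;g[212:]=0;g[:,:240]=0;g[:,330:]=0
for c in biggest(g,1):print("lid",rect(ci,cv2.convexHull(c),.062))
print(ray(ci,[256,207],0),ray(ci,[342,199],0))
E
```

```text
plate [ 590.2 -162.1   64.    64.6   10.5]
btn [ 511.6 -131.5   20.7   20.4] [ 509.5 -131.    20.4   20.1]
btn [ 518.1 -176.9   18.4   20.6] [ 515.8 -175.7   18.1   20.2]
btn [ 527.4 -220.9   19.3   21.4] [ 525.  -218.9   19.    21.1]
lid [ 556.8 -168.4  157.5  154.3   10.4]
[ 0.48801665 -0.09933625  0.        ] [ 0.51078719 -0.30889549  0.        ]
```

Call:
servo_tool:
  rows:
    - [[0,0,0,0.02,-0.014,0,-1],[0,0,0,0.034,-0.0235,0,-1],[0,0,0,0.034,-0.0235,0,-1],[0,0,0,0.034,-0.0235,0,-1],[0,0,0,0.034,-0.0235,0,-1],[0,0,0,0.034,-0.0235,0,-1],[0,0,0,0.034,-0.0235,0,-1],[0,0,0,0.034,-0.0235,0,-1]]
  squeeze: 40

```text
t: 0.77
tcp_pos: [0.379, -0.3484, 0.2501]
tool_rot: [0.989, 0.149, -0.0, -0.0]
force: [0.1, -0.9, -0.4]
finger_gap: 0.001
gripper_force: 0.0
```

Call:
servo_tool:
  rows:
    - [[0,0,0,0.034,-0.0235,0,-1],[0,0,0,0.034,-0.0235,0,-1],[0,0,0,0.034,-0.0235,0,-1],[0,0,0,0.034,-0.0235,0,-1],[0,0,0,0.034,-0.0235,0.02,-1],[0,0,0,0.012,-0.0085,0.03,-1],[0,0,0,0,0,0.03,-1],[0,0,0,0,0,0.01,-1]]

```text
t: 1.43
tcp_pos: [0.5109, -0.1765, 0.1585]
tool_rot: [0.989, 0.151, -0.003, -0.002]
force: [-0.6, 0.3, 0.4]
finger_gap: -0.002
gripper_force: 0.0
```

```bash
python3 - <<'E'
from h import *
ci=manip.camera_info("wrist");s=manip.sense();w=manip.snapshot("wrist");cv2.imwrite("pics/w1.png",w)
print(s["tcp_pos"],s["tool_rot"],np.round(ci["K"],1).tolist(),np.round(ci["camera_from_world"],3).tolist())
print(proj(ci,np.array([.590,-.162,.066])),proj(ci,np.array([.516,-.1757,.078])))
E
```

```text
[ 0.51093936 -0.17649075  0.15846257] [ 0.98856282  0.15076308 -0.00291288 -0.0023593 ] [[280.5, 0.0, 252.8], [0.0, 280.5, 195.0], [0.0, 0.0, 1.0]] [[0.298, -0.954, -0.005, -0.32], [-0.915, -0.288, 0.282, 0.404], [-0.27, -0.079, -0.96, 0.415], [0.0, 0.0, 0.0, 1.0]]
[267.39417047  98.38729848] [254.88904646 201.00688042]
```

View pics/w1.png

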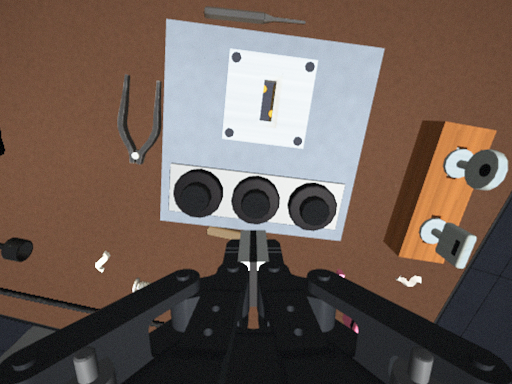

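The wrist view shows the plate centred at (269,100), the slot at (268,101), the buttons at about (198,194), (255,199) and (313,206), and the square key on the near side of the stand, with its bow at about (457,245).

```bash
python3 - <<'E'
from h import *
ci=manip.camera_info("wrist");w=cv2.imread("pics/w1.png");hsv=cv2.cvtColor(w,cv2.COLOR_BGR2HSV);v=hsv[...,2]
m=(v>225);m[:45]=0;m[152:]=0;m[:,:215]=0;m[:,325:]=0
c=biggest(m)[0];print("plate",rect(ci,cv2.convexHull(c),.066))
d=(v<110);d[:75]=0;d[128:]=0;d[:,:250]=0;d[:,290:]=0
print("slot",[rect(ci,c,.05).tolist() for c in biggest(d,1)])
m=(v>150);m[:18]=0;m[245:]=0;m[:,:155]=0;m[:,390:]=0
print("lid",rect(ci,cv2.convexHull(biggest(m)[0]),.062))
o=(hsv[...,0]>5)&(hsv[...,0]<17)&(hsv[...,1]>120)&(hsv[...,2]>170);o[:,:380]=0
c=biggest(o)[0];p=cv2.approxPolyDP(cv2.convexHull(c),4,True)[:,0];print([(q.tolist(),np.round(ray(ci,q,.034)*1000,1).tolist()) for q in p])
for p in([.5269,-.3491,.065],[.5269,-.3491,.036]):print(proj(ci,np.array(p)))
for uv in([198,195],[254,199],[313,206]):print(ray(ci,uv,.078))
for uv in([198,197],[254,201],[313,209]):print(ray(ci,uv,.078))
E
```

```text
plate [ 587.8 -163.5   62.8   62.9   10.3]
slot [[588.3, -163.9, 28.9, 8.2, 9.9]]
lid [ 553.6 -169.6  159.9  154.5   10.4]
[([495, 130], [624.4, -357.8, 34.0]), ([443, 262], [497.2, -376.2, 34.0]), ([399, 256], [490.2, -332.1, 34.0]), ([445, 122], [617.7, -313.9, 34.0])]
[454.59969168 242.22996883]
[433.56821351 228.56202735]
[ 0.50702649 -0.13366922  0.078     ]
[ 0.51667552 -0.17513627  0.078     ]
[ 0.52480193 -0.21987592  0.078     ]
[ 0.50548746 -0.1340556   0.078     ]
[ 0.51515249 -0.17561142  0.078     ]
[ 0.52252719 -0.22073656  0.078     ]
```

Call:
servo_tool:
  rows:
    - [[0,0,0,0.004,0.001,0.02,-1],[0,0,0,0,0,0.02,-1],[0,0,0,0,0,0.014,-1],[0,0,0,0,0,0,-1],[0,0,0,0,0,0,-1]]

```text
t: 1.9
tcp_pos: [0.5167, -0.1799, 0.1086]
tool_rot: [0.989, 0.149, -0.0, -0.0]
force: [0.3, -0.1, 0.3]
finger_gap: 0.0
gripper_force: 0.0
```

Call:
servo_tool:
  rows:
    - [[0,0,0,0,0,0.003,-1],[0,0,0,0,0,0.003,-1],[0,0,0,0,0,0,-1]]

```text
t: 2.15
tcp_pos: [0.5177, -0.18, 0.1032]
tool_rot: [0.989, 0.149, 0.001, 0.001]
force: [-0.4, -0.2, 2.6]
finger_gap: 0.002
gripper_force: 1.1
```

Call:
servo_tool:
  rows:
    - [[0,0,0,0,0,0.003,-1],[0,0,0,0,0,0.002,-1],[0,0,0,0,0,0,-1]]

```text
t: 2.4
tcp_pos: [0.5178, -0.18, 0.0989]
tool_rot: [0.989, 0.15, 0.001, 0.001]
force: [-1.3, -1.1, 10.5]
finger_gap: -0.007
gripper_force: 5.3
```

Call:
servo_tool:
  rows:
    - [[0,0,0,0,0,-0.012,-1],[0,0,0,0,0,-0.01,-1],[0,0,0,0.002,-0.025,0,-1],[0,0,0,0.002,-0.024,0,-1],[0,0,0,0,0,0,-1],[0,0,0,0,0,0.01,-1],[0,0,0,0,0,0.006,-1],[0,0,0,0,0,0,-1]]

```text
t: 3.07
tcp_pos: [0.5064, -0.1313, 0.1019]
tool_rot: [0.989, 0.149, -0.0, -0.0]
force: [0.6, 2.2, 3.3]
finger_gap: 0.003
gripper_force: 1.4
```

Call:
servo_tool:
  rows:
    - [[0,0,0,0,0,0.003,-1],[0,0,0,0,0,0.002,-1],[0,0,0,0,0,0,-1]]

```text
t: 3.32
tcp_pos: [0.5065, -0.1314, 0.099]
tool_rot: [0.989, 0.149, 0.0, -0.0]
force: [0.0, 2.5, 9.3]
finger_gap: 0.002
gripper_force: 4.6
```

Call:
servo_tool:
  rows:
    - [[0,0,0,0,0,-0.012,-1],[0,0,0,0,0,-0.012,-1],[0,0,0,-0.0035,0.03,0,-1],[0,0,0,-0.0035,0.03,0,-1],[0,0,0,-0.0035,0.03,0,-1],[0,0,0,0,0,0,-1],[0,0,0,0,0,0.012,-1],[0,0,0,0,0,0.006,-1]]

```text
t: 3.98
tcp_pos: [0.5223, -0.2213, 0.1032]
tool_rot: [0.989, 0.148, -0.0, 0.0]
force: [0.1, -1.3, 1.4]
finger_gap: 0.001
gripper_force: 1.1
```

Call:
servo_tool:
  rows:
    - [[0,0,0,0,0,0.003,-1],[0,0,0,0,0,0.003,-1],[0,0,0,0,0,0,-1]]

```text
t: 4.23
tcp_pos: [0.5224, -0.2207, 0.0991]
tool_rot: [0.989, 0.15, -0.0, 0.001]
force: [-2.8, -3.4, 5.2]
finger_gap: -0.001
gripper_force: 2.9
```

Call:
servo_tool:
  rows:
    - [[0,0,0,0,0,0.0015,-1],[0,0,0,0,0,0,-1]]

```text
t: 4.4
tcp_pos: [0.5224, -0.2207, 0.0989]
tool_rot: [0.989, 0.15, -0.0, 0.001]
force: [-5.0, -1.9, 13.8]
finger_gap: 0.005
gripper_force: 7.3
```

Call:
servo_tool:
  rows:
    - [[0,0,0,0,0,-0.02,-1],[0,0,0,0,0,-0.035,-1],[0,0,-7,0,0,-0.035,0],[0,0,-7,0,0,-0.01,0],[0,0,-7,0,0,0,0],[0,0,-7,0,0,0,0],[0,0,-7,0,0,0,0],[0,0,-7,0,0,0,0]]

```text
t: 5.07
tcp_pos: [0.5224, -0.2192, 0.1966]
tool_rot: [0.868, 0.497, -0.0, -0.0]
force: [0.1, -0.3, 0.3]
finger_gap: 0.499
gripper_force: 0.0
```

Call:
servo_tool:
  rows:
    - [[0,0,-7,0,0,0,0],[0,0,-7,0,0,0,0],[0,0,-7,0,0,0,0],[0,0,-7,0,0,0,0],[0,0,-7,0,0,0,0],[0,0,-7,0,0,0,0],[0,0,-7,0,0,0,0],[0,0,-7,0,0,0,0]]

```text
t: 5.73
tcp_pos: [0.5223, -0.2192, 0.1963]
tool_rot: [0.533, 0.846, 0.0, -0.001]
force: [-0.8, 0.3, -0.6]
finger_gap: 0.5
gripper_force: 0.0
```

Call:
servo_tool:
  rows:
    - [[0,0,-7,0,0,0,0],[0,0,-7,0,0,0,0],[0,0,-7,0,0,0,0],[0,0,-7,0,0,0,0],[0,0,-7,0,0,0,0],[0,0,-7,0,0,0,0],[0,0,-7,0,0,0,0],[0,0,-7,0,0,0,0]]

```text
t: 6.4
tcp_pos: [0.5223, -0.2192, 0.1963]
tool_rot: [0.074, 0.997, 0.0, -0.001]
force: [0.1, 0.7, 0.0]
finger_gap: 0.5
gripper_force: 0.0
```

Call:
servo_tool:
  rows:
    - [[0,0,-7,0,0,0,0],[0,0,-7,0,0,0,0],[0,0,-2,0,0,0,0],[0,0,0,0,0,0,0],[0,0,0,0,0,0,0]]

```text
t: 6.82
tcp_pos: [0.5224, -0.2194, 0.1964]
tool_rot: [-0.062, 0.998, 0.0, -0.0]
force: [0.4, -0.3, -0.1]
finger_gap: 0.504
gripper_force: 0.0
```

Call:
servo_tool:
  rows:
    - [[0,0,-0.7,0.003,-0.032,0,0],[0,0,0,0.003,-0.035,0,0],[0,0,0,0.003,-0.035,0,0],[0,0,0,0.003,-0.028,0,0],[0,0,0,0,0,0,0],[0,0,0,0,0,0,0]]

```text
t: 7.32
tcp_pos: [0.5279, -0.3518, 0.1962]
tool_rot: [-0.067, 0.998, 0.0, -0.0]
force: [-0.8, 1.0, 1.1]
finger_gap: 0.501
gripper_force: 0.0
```

```bash
python3 - <<'E'
from h import *
ci=manip.camera_info("wrist");s=manip.sense();w=manip.snapshot("wrist");cv2.imwrite("pics/w2.png",w)
print(s["tcp_pos"],R.from_quat(s["tool_rot"]).as_matrix().round(3).tolist())
M=np.array(ci["camera_from_world"]);print(-M[:3,:3].T@M[:3,3])
for z in(.08,.065,.05,.034):print(proj(ci,np.array([.5265,-.350,z])))
E
```

```text
[ 0.52791081 -0.35179297  0.19620718] [[-0.991, -0.134, -0.0], [-0.134, 0.991, 0.001], [0.0, 0.001, -1.0]]
[ 0.45730293 -0.3611647   0.32034886]
[254.77769292 196.0778989 ]
[254.66773493 191.63051096]
[254.569133   187.64243289]
[254.47459584 183.81875972]
```

View pics/w2.png

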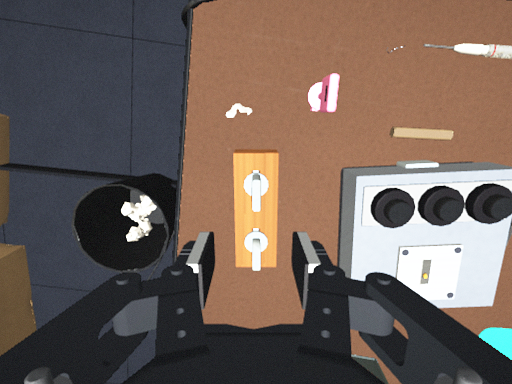

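The stand sits at u 234–278, v 150–268. The square key nearest the robot has its bow top at about (256,170–212) and its collar at (256,185). The TCP is nearly over it.

```bash
python3 - <<'E'
from h import *
ci=manip.camera_info("wrist");w=cv2.imread("pics/w2.png");hsv=cv2.cvtColor(w,cv2.COLOR_BGR2HSV);v=hsv[...,2]
o=(hsv[...,0]>5)&(hsv[...,0]<17)&(hsv[...,1]>120)&(v>150);o[:,:225]=0;o[:,285:]=0
print("stand",rect(ci,cv2.convexHull(biggest(o)[0]),.034))
k=(hsv[...,1]<60)&(v>110);k[:,:238]=0;k[:,274:]=0;k[:160]=0;k[225:]=0
c=biggest(k)[0];print(cv2.boundingRect(c))
for r in range(168,216,3):
    x=np.where(k[r])[0];print(r,x.min() if len(x) else 0,x.max() if len(x) else 0,end="; ")
lower=np.array([q for q in c if q[0][1]>200]);upper=np.array([q for q in c if q[0][1]<198])
print("bow far end",rect(ci,lower,.08));
(u,vv),r=cv2.minEnclosingCircle(upper);print(u,vv,r,ray(ci,[u,vv],.038))
print(ray(ci,[256.5,212],.08))
E
```

```text
stand [ 556.  -342.7  135.5   47.7    7.9]
(244, 170, 25, 42)
168 0 0; 171 253 258; 174 249 262; 177 246 265; 180 244 267; 183 244 267; 186 244 268; 189 245 267; 192 246 265; 195 250 262; 198 252 260; 201 252 260; 204 252 260; 207 252 260; 210 253 259; 213 0 0; bow far end [ 535.2 -345.8    9.5    7.2    7.8]
256.0 183.62962341308594 13.95599365234375 [ 0.52472529 -0.34679043  0.038     ]
[ 0.54082175 -0.34460736  0.08      ]
```

Call:
servo_tool:
  rows:
    - [[0,0,0,0.0015,0.005,0.02,0],[0,0,0,0,0,0.035,0],[0,0,0,0,0,0.035,0],[0,0,0,0,0,0.03,-0.4],[0,0,0,0,0,0.01,-0.4],[0,0,0,0,0,0,-0.6],[0,0,0,0,0,0,-0.6]]

```text
t: 7.95
tcp_pos: [0.5264, -0.345, 0.0671]
tool_rot: [-0.069, 0.998, 0.0, -0.0]
force: [-0.7, -0.7, 0.6]
finger_gap: 0.197
gripper_force: 0.0
```

```bash
python3 - <<'E'
from h import *
w=manip.snapshot("wrist");cv2.imwrite("pics/w3.png",cv2.resize(w[120:340,130:380],None,fx=2.7,fy=2.7,interpolation=cv2.INTER_CUBIC))
print(manip.sense()["tcp_pos"])
E
```

```text
[ 0.52708894 -0.34581757  0.06818103]
```

View pics/w3.png

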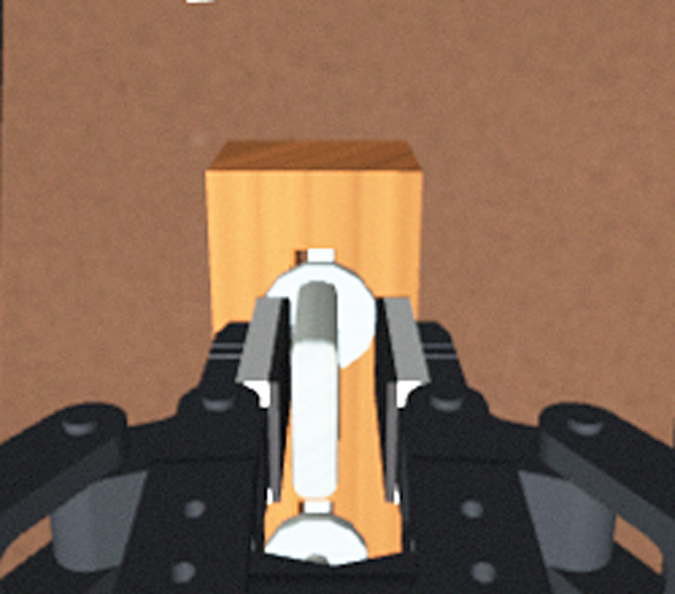

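The square bow is between the pads, slightly left of centre by about 1.5 mm. I'll centre it and grip.

Call:
servo_tool:
  rows:
    - [[0,0,0,0.001,-0.0015,0.002,-0.6],[0,0,0,0,0,0,-1],[0,0,0,0,0,0,-1],[0,0,0,0,0,0,-1],[0,0,0,0,0,0,-1],[0,0,0,0,0,0,-1]]
  squeeze: 80

```text
t: 8.5
tcp_pos: [0.5263, -0.3484, 0.0667]
tool_rot: [-0.069, 0.998, -0.001, 0.001]
force: [0.0, 0.5, 6.4]
finger_gap: 0.082
gripper_force: 78.7
```

Call:
servo_tool:
  rows:
    - [[0,0,0,0,0,-0.004,-1],[0,0,0,0,0,-0.01,-1],[0,0,0,0,0,-0.02,-1],[0,0,0,0,0,-0.03,-1],[0,0,0,0,0,-0.035,-1],[0,0,0,0,0,-0.01,-1],[0,0,0,0,0,0,-1]]

```text
t: 9.08
tcp_pos: [0.5269, -0.3487, 0.1778]
tool_rot: [-0.069, 0.998, -0.003, 0.003]
force: [-0.8, -0.8, -1.2]
finger_gap: 0.082
gripper_force: 78.9
```

Call:
servo_tool:
  rows:
    - [[0,0,0,-0.01,0.02,0,-1],[0,0,0,-0.017,0.034,0,-1],[0,0,0,-0.017,0.034,0,-1],[0,0,0,-0.017,0.034,0,-1],[0,0,0,-0.017,0.034,0,-1],[0,0,-2.4,-0.0095,0.0196,0.02,-1],[0,0,0,0,0,0.018,-1],[0,0,0,0,0,0,-1]]

```text
t: 9.75
tcp_pos: [0.5855, -0.1581, 0.1314]
tool_rot: [-0.091, 0.996, 0.002, -0.004]
force: [0.4, 0.5, -0.5]
finger_gap: 0.077
gripper_force: 78.9
```

```bash
python3 - <<'E'
from h import *
for i in range(2): w=manip.snapshot("wrist")
ci=manip.camera_info("wrist");s=manip.sense()
cv2.imwrite("pics/w4.png",w)
A=cv2.resize(w[110:260,160:360],None,fx=3.8,fy=3.8,interpolation=cv2.INTER_CUBIC);cv2.imwrite("pics/w4c.png",A)
T=R.from_quat(s["tool_rot"]).as_matrix();print(s["tcp_pos"],T.round(4).tolist(),s["force"])
print("keyhole px",proj(ci,np.array([.589,-.163,.066])),"bit/bow px",[proj(ci,s["tcp_pos"]+T@np.array([0,0,d])).round(1).tolist() for d in(-.015,0,.027,.031,.063)])
E
```

```text
[ 0.58664274 -0.16090355  0.13406118] [[-0.9839, -0.1787, -0.004], [-0.1787, 0.9839, 0.0016], [0.0036, 0.0023, -1.0]] [-0.29246669 -0.13868411 -0.69175168]
keyhole px [248.88083044 218.94237514] bit/bow px [[252.2, 281.3], [252.3, 264.0], [252.4, 240.5], [252.4, 237.6], [252.5, 218.6]]
```

View pics/w4c.png

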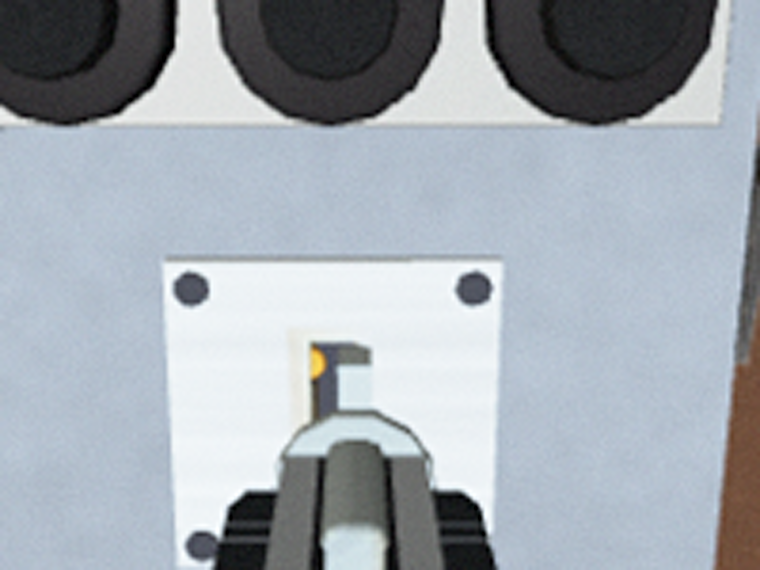

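The bit shows at crop u 338–371 and the slot at about u 311–360, so the key must go about 3.7 mm to −y. The plate's near edge runs along crop v≈260. I'll work out the x offset numerically.

```bash
python3 - <<'E'
from h import *
ci=manip.camera_info("wrist");s=manip.sense();w=cv2.imread("pics/w4.png")
a=[ray(ci,[160+u/3.8-.4,110+v/3.8-.4],.066) for u,v in((164,259),(503,259))];print(a)
m=(a[0]+a[1])/2;e=(a[1]-a[0]);e/=np.linalg.norm(e);n=np.array([e[1],-e[0],0]);k=m+n*.031;print("yaw",np.degrees(np.arctan2(n[1],n[0])),"keyhole",k)
T=R.from_quat(s["tool_rot"]).as_matrix();p=s["tcp_pos"]
print(p,T[:,2])
crop=lambda q:((proj(ci,q)-[160,110]+.4)*3.8).round(0)
print("slot near end",crop(k-n*.0145),"funnel",crop(k-n*.0185))
for z in(.051,.057,.063):print("bit near end",z,crop(p+T@np.array([.013,0,z])))
print("collar near",crop(p+T@np.array([.013,0,.027])),crop(p+T@np.array([.013,0,.031])))
print("bow near",crop(p+T@np.array([.015,0,-.015])),crop(p+T@np.array([.015,0,.015])))
h=w[180:222,232:262].mean(2).astype(int);print(h[16:34:1,8:26])
E
```

```text
[array([ 0.56449439, -0.2001712 ,  0.066     ]), array([ 0.55334622, -0.13865994,  0.066     ])]
yaw 10.272652691872882 keyhole [ 0.58942338 -0.16388726  0.066     ]
[ 0.58664274 -0.16090355  0.13406118] [-0.00396386  0.00160681 -0.99999085]
slot near end [334. 345.] funnel [334. 324.]
bit near end 0.051 [353. 368.]
bit near end 0.057 [353. 358.]
bit near end 0.063 [353. 348.]
collar near [353. 419.] [353. 409.]
bow near [352. 536.] [352. 436.]
[[235 236 236 237 236 237 236 237 237 238 238 237 239 240 239 238 238 238]
 [233 233 235 235 235 235 237 236 238 238 239 238 238 239 239 239 239 241]
 [237 236 239 240 240 240 241 240 241 242 241 241 241 241 240 239 240 239]
 [238 225 213 220 220 222 222 223 225 222 225 221 224 232 239 241 240 238]
 [239 189 119 126 136 134 133 140 136 133 138 140 143 163 198 222 232 237]
 [237 185 100  80  89  84  86  85  89  97 103 102 103 103 122 141 166 204]
 [235 196 151 128 100  85  96  91  93 110 114 111 111 113 108 107 102 162]
 [235 202 179 171 140  95  84  91  97 104 117 111 114 114 112 109 108 165]
 [237 208 178 179 166 108  87  94  96 108 111 114 110 108 114 109 100 167]
 [239 210 176 182 177 119  89  89  86 115 119 126 121 121 123 118 119 163]
 [240 205 183 184 179 121  83  91 125 190 201 200 203 200 200 202 199 211]
 [240 210 184 183 165 109  85  89 145 224 234 234 231 232 232 233 231 232]
 [240 211 176 163 115  89  89  90 128 218 232 231 229 230 230 231 230 230]
 [239 197 124  93  91  92  87  88 112 214 234 230 230 228 228 228 228 233]
 [239 183  67  65  88  93  92  83 112 215 232 229 228 229 228 227 229 231]
 [239 194  83  66  91  92  90  91 113 214 232 227 229 228 229 231 227 230]
 [239 204  95  69  91  92  91  91 112 216 232 228 229 228 228 230 228 230]
 [240 199  98  68  91  92  91  85 108 212 233 229 228 229 228 229 229 230]]
```

Call:
servo_tool:
  rows:
    - [[0,0,0,-0.002,-0.004,0,-1],[0,0,0,0,0,0,-1],[0,0,0,0,0,0.004,-1],[0,0,0,0,0,0.004,-1],[0,0,0,0,0,0.002,-1],[0,0,0,0,0,0,-1],[0,0,0,0,0,0,-1]]

```text
t: 10.43
tcp_pos: [0.5914, -0.1664, 0.1299]
tool_rot: [-0.089, 0.996, -0.001, 0.002]
force: [-4.5, 0.1, 19.3]
finger_gap: 0.079
gripper_force: 82.4
```

Call:
servo_tool:
  rows:
    - [[0,0,0,0,0,-0.005,-1],[0,0,0,0,0,-0.003,-1],[0,0,0,0.002,0.002,0,-1],[0,0,0,0,0,0,-1],[0,0,0,0,0,0,-1],[0,0,0,0,0,0,-1]]

```text
t: 10.93
tcp_pos: [0.5879, -0.1633, 0.133]
tool_rot: [-0.09, 0.996, 0.0, -0.001]
force: [0.3, -0.2, -1.0]
finger_gap: 0.08
gripper_force: 78.9
```

```bash
python3 - <<'E'
from h import *
w=manip.snapshot("wrist");ci=manip.camera_info("wrist");s=manip.sense()
sc=manip.snapshot("scene");cs=manip.camera_info("scene")
cv2.imwrite("pics/w5.png",w);cv2.imwrite("pics/s5.png",sc)
f=lambda a,k:cv2.resize(a,None,fx=k,fy=k,interpolation=cv2.INTER_CUBIC)
A=f(w[160:260,195:315],5);B=f(sc[130:210,225:275],4)
c=np.zeros((600,800,3),np.uint8);c[:500,:600]=A;c[:320,600:]=B;cv2.imwrite("pics/c5.png",c)
T=R.from_quat(s["tool_rot"]).as_matrix();p=s["tcp_pos"];print(p,s["force"],T.round(4).tolist())
crop=lambda q:((proj(ci,q)-[195,160]+.4)*5).round(0)
k=np.array([.5894,-.1639,.066]);a=np.radians(10.3);n=np.array([np.cos(a),np.sin(a),0])
print("slot near",crop(k-n*.0145),"funnel",crop(k-n*.0185),"plate edge",crop(k-n*.031))
for z in(.051,.063):print("bit near end",z,crop(p+T@np.array([.013,0,z+.0017])))
print("collar near",crop(p+T@np.array([.013,0,.0327])))
E
```

```text
[ 0.5879891  -0.16332877  0.13301843] [-0.0563375   0.67209416 -0.59338411] [[-0.984, -0.1784, -0.001], [-0.1784, 0.984, 0.0005], [0.0009, 0.0006, -1.0]]
slot near [283. 198.] funnel [283. 171.] plate edge [283.  85.]
bit near end 0.051 [289. 231.]
bit near end 0.063 [289. 204.]
collar near [289. 283.]
```

View pics/c5.png

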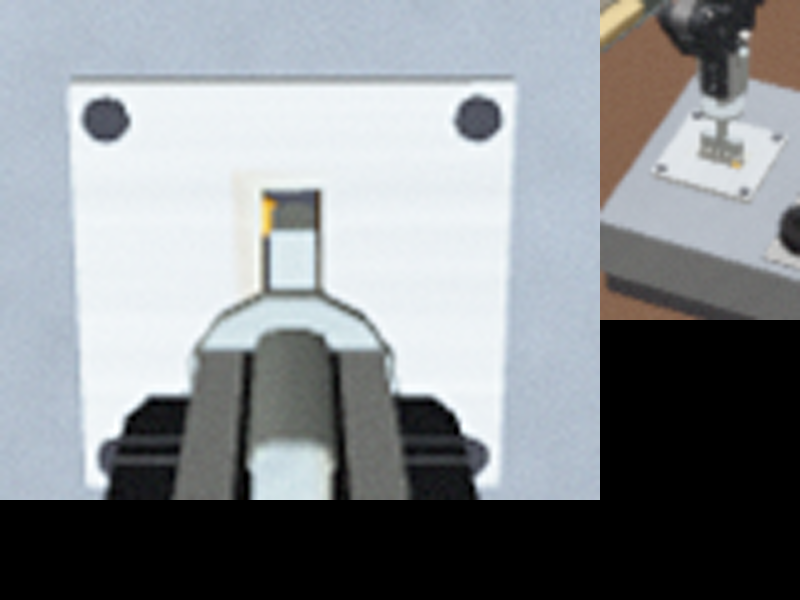

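The slot is at crop u 262–321, with its near end at v 191. The bit is at u 272–317, with its top near edge at v 228. So the lateral error is about 0.4 mm, and the key needs about 1.8 mm more away from the robot.

Call:
servo_tool:
  rows:
    - [[0,0,0,-0.0018,-0.0005,0,-1],[0,0,0,0,0,0,-1],[0,0,0,0,0,0,-1]]

```text
t: 11.28
tcp_pos: [0.5903, -0.1636, 0.1335]
tool_rot: [-0.09, 0.996, 0.0, 0.0]
force: [-0.1, -0.6, -0.8]
finger_gap: 0.083
gripper_force: 78.9
```

Call:
servo_tool:
  rows:
    - [[0,0,0,0,0,0.003,-1],[0,0,0,0,0,0.003,-1],[0,0,0,0,0,0,-1],[0,0,0,0,0,0,-1]]

```text
t: 11.62
tcp_pos: [0.5898, -0.1635, 0.1272]
tool_rot: [-0.09, 0.996, 0.0, -0.0]
force: [0.5, 0.2, -0.3]
finger_gap: 0.087
gripper_force: 78.9
```

Free motion now, with the bit in the mouth. I'll go down to the pins.

Call:
servo_tool:
  rows:
    - [[0,0,0,0,0,0.003,-1],[0,0,0,0,0,0.003,-1],[0,0,0,0,0,0,-1],[0,0,0,0,0,0,-1]]

```text
t: 11.95
tcp_pos: [0.5898, -0.1631, 0.1213]
tool_rot: [-0.089, 0.996, 0.001, -0.0]
force: [-0.8, 0.4, -0.8]
finger_gap: 0.084
gripper_force: 79.0
```

Call:
servo_tool:
  rows:
    - [[0,0,5,0,0,0.001,-1],[0,0,-5,0,0,0.001,-1],[0,0,-5,0,0,0.001,-1],[0,0,5,0,0,0.001,-1],[0,0,5,0,0,0.001,-1],[0,0,-5,0,0,0,-1],[0,0,-5,0,0,0,-1],[0,0,5,0,0,0,-1]]

```text
t: 12.62
tcp_pos: [0.5903, -0.1636, 0.1168]
tool_rot: [-0.091, 0.996, -0.0, 0.0]
force: [0.2, 0.3, -0.7]
finger_gap: 0.078
gripper_force: 78.9
```

Call:
servo_tool:
  rows:
    - [[0,0,5,0,0,0.001,-1],[0,0,-5,0,0,0.001,-1],[0,0,-5,0,0,0.001,-1],[0,0,5,0,0,0.001,-1],[0,0,5,0,0,0.001,-1],[0,0,-5,0,0,0,-1],[0,0,-5,0,0,0,-1],[0,0,5,0,0,0,-1]]

```text
t: 13.28
tcp_pos: [0.59, -0.1637, 0.1115]
tool_rot: [-0.091, 0.996, -0.0, -0.0]
force: [0.0, -0.4, -1.6]
finger_gap: 0.081
gripper_force: 78.9
```

Call:
servo_tool:
  rows:
    - [[0,0,5,0,0,0.001,-1],[0,0,-5,0,0,0.001,-1],[0,0,-5,0,0,0.001,-1],[0,0,5,0,0,0.001,-1],[0,0,5,0,0,0,-1],[0,0,-5,0,0,0,-1],[0,0,-5,0,0,0,-1],[0,0,5,0,0,0,-1]]

```text
t: 13.95
tcp_pos: [0.59, -0.1636, 0.1075]
tool_rot: [-0.091, 0.996, -0.0, -0.0]
force: [0.2, 0.6, -1.2]
finger_gap: 0.081
gripper_force: 79.0
```

Call:
servo_tool:
  rows:
    - [[0,0,5,0,0,0.001,-1],[0,0,-5,0,0,0.001,-1],[0,0,-5,0,0,0.001,-1],[0,0,5,0,0,0.001,-1],[0,0,5,0,0,0.001,-1],[0,0,-5,0,0,0,-1],[0,0,0,0,0,0,-1]]

```text
t: 14.53
tcp_pos: [0.5901, -0.1637, 0.1026]
tool_rot: [-0.09, 0.996, -0.0, -0.0]
force: [-0.4, 1.3, -0.7]
finger_gap: 0.079
gripper_force: 79.0
```

Call:
servo_tool:
  rows:
    - [[0,0,0,0,0,0.001,-1],[0,0,0,0,0,0.001,-1],[0,0,0,0,0,0.001,-1],[0,0,0,0,0,0,-1],[0,0,0,0,0,0,-1]]

```text
t: 14.95
tcp_pos: [0.5901, -0.1637, 0.0995]
tool_rot: [-0.089, 0.996, 0.0, -0.0]
force: [0.4, 0.3, -0.9]
finger_gap: 0.076
gripper_force: 79.0
```

Call:
servo_tool:
  rows:
    - [[0,0,0,0,0,0.001,-1],[0,0,0,0,0,0.001,-1],[0,0,0,0,0,0,-1],[0,0,0,0,0,0,-1]]

```text
t: 15.28
tcp_pos: [0.5903, -0.1637, 0.0987]
tool_rot: [-0.09, 0.996, -0.0, 0.0]
force: [-1.0, 1.2, 3.9]
finger_gap: 0.082
gripper_force: 80.0
```

```bash
python3 - <<'E'
from h import *
w=manip.snapshot("wrist");sc=manip.snapshot("scene");s=manip.sense();print(s["tcp_pos"],s["force"],s["ft_torque"],s["q"])
f=lambda a,k:cv2.resize(a,None,fx=k,fy=k,interpolation=cv2.INTER_CUBIC)
c=np.zeros((600,800,3),np.uint8);c[:480,:480]=f(w[180:300,195:315],4);c[:480,480:]=f(sc[130:210,225:278],6)[:480,:320-2+2] if 0 else c[:480,480:]
B=f(sc[130:210,225:278],6);c[:480,480:480+B.shape[1]]=B;cv2.imwrite("pics/c6.png",c)
E
```

```text
[ 0.59025401 -0.1636979   0.09872531] [-1.04682069  1.33408467  5.15570923] [ 0.1189465   0.28658089 -0.00982284] [-4.52723243e-01  7.09132239e-01  1.58149061e+00 -9.71275251e-05
  8.50256456e-01 -2.20272083e+00]
```

View pics/c6.png

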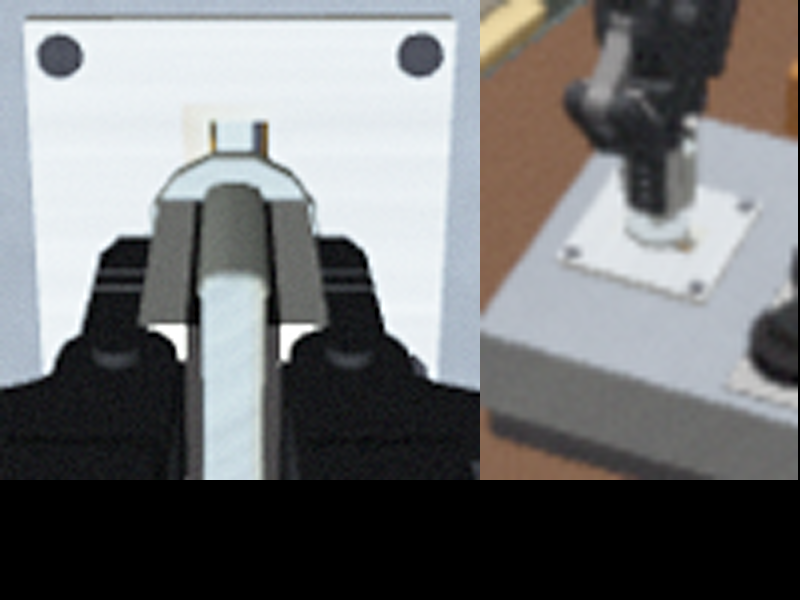

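The collar rests on the plate and z matches home, with a contact force of about 5 N. Turning clockwise.

Call:
servo_tool:
  rows:
    - [[0,0,3,0,0,0.0003,-1],[0,0,6,0,0,0,-1],[0,0,6,0,0,0,-1],[0,0,6,0,0,0,-1],[0,0,6,0,0,0,-1],[0,0,0,0,0,0,-1]]

```text
t: 15.88
tcp_pos: [0.5907, -0.163, 0.0987]
tool_rot: [0.147, 0.989, 0.0, 0.001]
force: [-0.7, 1.8, 6.7]
finger_gap: 0.078
gripper_force: 80.2
```

```bash
python3 -c "
from h import *
s=manip.sense();print(s['tcp_pos'],s['force'],s['ft_torque'],R.from_quat(s['tool_rot']).as_euler('xyz',degrees=True))"
```

```text
[ 0.59065021 -0.16303981  0.09873153] [-0.73458857  1.83924676  6.73749787] [0.42504532 0.09126955 0.01412098] [1.79951325e+02 7.02932578e-02 1.63064666e+02]
```

Call:
servo_tool:
  rows:
    - [[0,0,7,0,0,0,-1],[0,0,7,0,0,0,-1],[0,0,7,0,0,0,-1],[0,0,7,0,0,0,-1],[0,0,7,0,0,0,-1],[0,0,0,0,0,0,-1]]

```text
t: 16.38
tcp_pos: [0.5909, -0.163, 0.0987]
tool_rot: [0.438, 0.899, 0.001, 0.001]
force: [-0.1, 3.8, 6.1]
finger_gap: 0.08
gripper_force: 80.1
```

Call:
servo_tool:
  rows:
    - [[0,0,7,0,0,0,-1],[0,0,7,0,0,0,-1],[0,0,7,0,0,0,-1],[0,0,7,0,0,0,-1],[0,0,5,0,0,0,-1],[0,0,0,0,0,0,-1],[0,0,0,0,0,0,-1]]

```text
t: 16.97
tcp_pos: [0.5902, -0.163, 0.0987]
tool_rot: [0.674, 0.739, 0.0, -0.0]
force: [-1.8, 3.5, 7.3]
finger_gap: 0.077
gripper_force: 80.3
```

```bash
python3 - <<'E'
from h import *
s=manip.sense();print(s['tcp_pos'],s['force'],s['ft_torque'],R.from_quat(s['tool_rot']).as_euler('xyz',degrees=True))
w=manip.snapshot("wrist");sc=manip.snapshot("scene")
f=lambda a,k:cv2.resize(a,None,fx=k,fy=k,interpolation=cv2.INTER_CUBIC)
c=np.zeros((600,800,3),np.uint8);c[:480,:480]=f(w[180:300,195:315],4);B=f(sc[130:210,225:278],6);c[:480,480:480+B.shape[1]]=B;cv2.imwrite("pics/c7.png",c)
E
```

```text
[ 0.59020094 -0.16295088  0.09873428] [-1.78481899  3.52585675  7.28852071] [0.33759188 0.3153139  0.06179471] [ 1.79979365e+02 -2.64553766e-02  9.52896857e+01]
```

View pics/c7.png

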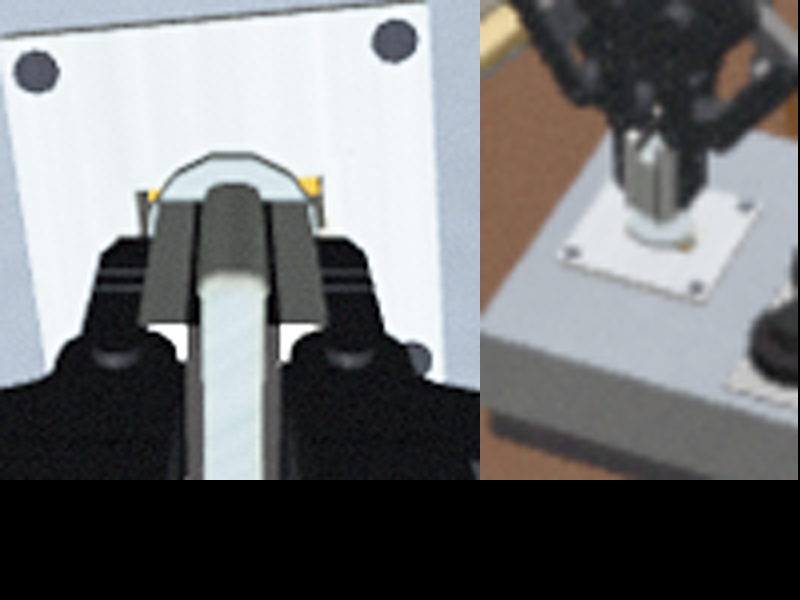

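The key stands home across the slot, turned 95° and square in the pads. The spring torque shows on the wrist, and the arm is holding it. Handing in.

```bash
python3 -c "
from station import manip
print(manip.sign_off())"
```

```text
the job is handed in; nothing more can be done
None
```

The job is handed in after about 17 s of robot time: I pressed the buttons middle, left, right, pushed the square-bowed key fully home, turned it about 95° clockwise, and the arm is still gripping it against the spring. The cylinder, button and pin positions were not read directly; I judged them from forces, pose and camera views. While lining up, the key met the keyhole funnel once at about 19 N, and I backed off and re-centred it.

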